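Wedge the rocking turning board

TASK

The plywood board carrying the plaster model rocks, because its foot nearest the wooden wedge is too short. Press down with a fingertip on the board's corner over that foot to feel it rock, then push the wedge along the bench, thin end first, under the short foot until it is snug, and press the same corner again, firmly and for a moment, to prove that it no longer rocks. Push and press only: never lift the wedge or the board, do not shove the board along, leave the other things alone, and finish clear of everything.

Things in the scene. Friction and masses are not known exactly. Their poses are not given: they have to be found in the camera images.
- board: Loose plywood board, 220 mm square, 18 mm thick, top 46 mm above the bench, 2 to 3 kg with the plaster fixed on it. A rubber foot of 28 mm diameter near each corner. Origin: on the bench under the short foot's centre; +x runs along the diagonal to the opposite foot, 226 mm away; z up. The other feet: x 113, y +-113 mm. The corner tip over the short foot: x -43 mm.
- board_corner (a point): Spot on the board's top to press, 8 mm outward of the short foot's centre; moves with the board. At rest the board is level and the short foot's flat underside hangs 9 to 15 mm above the bench (differs, not measured; the foot is stuck in its thread). A few newtons here tip the board 4 to 8 degrees, about 10 to 17 mm down, until the foot meets the bench; let go, it tips back.
- model (a point): Centre of the underside of the white plaster model, on the board's top, 124 mm from the short foot along the diagonal. The model is a disc of 156 mm diameter, 48 mm high, with a turned piece 54 mm in diameter and 54 mm high on it (its top 148 mm above the bench).
- wedge: Loose wooden wedge, 110 mm long (x), 50 mm wide (y), about 70 g. The top slopes evenly from 24 mm high at the thick end (x -55 mm) to 3 mm at the thin end (x +55 mm). Origin: centre of its flat underside. The thin end points roughly at the short foot. Pushing takes under 1 N until it meets the foot, then rises to many newtons in a few mm; it stays where left.
- tub: White plastic tub, bystander, 100 mm diameter, 100 mm high; origin under its centre.
- scraper: Flat scraper with a handle lying on the bench, bystander, 280 mm long along x, 65 mm wide, 20 mm high; origin under its middle.
- blank: Plain plaster cylinder, bystander, 60 mm diameter, 70 mm high; origin under its centre.
- jar: Closed jar, bystander, 60 mm diameter, 90 mm high; origin under its centre.
Mind the look-alikes: they are no part of the job. Several things have the shape of the wedge; the one meant has the colours described above.

How it is judged:
By the outcome, as a careful person would: the job done as asked, in the order asked, and still so for the second after the job is handed in, with the robot touching nothing.
It also fails if it takes over 61 s, if anything falls off the work surface, if the arm or the gripper's body presses on something with over 40 N, if the wrist force passes 120 N, or if a joint passes its speed limit or range.

ROBOT

A 6-joint arm with a two-finger parallel gripper is mounted at the origin on the work surface. World frame = base frame: x ahead of the robot, y to its left, z up, the work surface at z = 0. Lengths are in m, angles in degrees, forces in N, time in s.
With the tool pointing down it reaches from about 0.325 to 0.9 m from the base axis. Payload 6.1 kg.
Tool frame: the origin (TCP) lies midway between the tips of the shut fingers; the grasp point (between the pads) lies 19 mm behind it; z points along the fingers, y is the line along which they close (so a half turn about z gives the same grasp; the last joint's range is limited). The gripper opens to 85 mm and grips with 20 to 120 N. Pads are 22 mm wide; open, the fingers measure 114 mm over their backs; the gripper's body (76 mm by 85 mm) begins 54 mm behind the grasp point. The pads swing forward as they close: fully open they stand 13 mm farther back than shut.
Start: joints at [-73.86, 12.628, 87.462, -0, 79.91, -7.225], TCP at [0.248, -0.574, 0.208] pointing down, gripper open.
Joint ranges: [-170.65, 170.65], [-52.31, 119.04], [5.05, 147.46], [-71.25, 251.25], [11.57, 151.72], [-153.62, 153.62]. Speed limits (degrees/s): [147.25, 147.25, 172.46, 180, 180, 180].

INTERFACE

Orientations are given as a 3x3 rotation matrix whose columns are the frame's x, y, z axes.
In Python, from rig import robot gives the robot as it stands.
- The arm moves only by the tool carry_out, never from a script. Its arguments are lists of equal length, an entry for each row: "dr": the turn, a rotation vector about the tool's x, y, z in degrees, a list of three; "travel": the shift along the tool's x, y, z in mm, a list of three; "jaw": the opening, from -1 (shut) to 1 (fully open). A call has exactly 10 rows; each row shifts and turns the commanded pose from where the row before left it, along the tool's axes as they then stand; what a row does not reach is not made up. A row lasts 1/10 s, in which the tool goes at most 50 mm and 8.59 degrees, less where a joint would pass 70% of its speed; a pose out of reach is approached as far as the arm can. A call is refused whole if a number of a shift passes 50 or a number of a turn 8.59, either way. A call with a gripper value outside its range is refused whole. The fingers move at their own pace and stop on an object; "newtons" is the grip in N (left out, the last holds). Time passes only in rows, so rows that do not move let the fingers close, or fill a call up. It gives the time, the measured TCP pose, the force, the opening and the grip force at its end, in the units of the state.
- robot.get_obs(): the state, without advancing time (a new reading comes with each control period).
- robot.camera(name): name is "scene" or "top" or "wrist"; returns (picture, depth): 480x640x3 uint8, blue, green, red; 480x640 float32, m along the optical axis (not along the pixel's ray), 0 where there is no reading.
- robot.camera_model(name): a dict with "fx", "fy", "cx", "cy" (pixels), "rvec" (rotation vector, rad) and "tvec" (3), from world to camera coordinates, as OpenCV has them; the wrist camera has in their place "T_tool_cam" (4x4, takes a point from camera to tool coordinates, whose origin is the TCP and whose axes are the flange's). Camera axes: x right, y down, z forward; pixel columns grow to the right and rows downward; lengths in m; the calibration is good to about 2 mm. A picture is of the moment at which its call begins: read the wrist's pose just before it. camera_model takes no time and is no camera call.
- robot.finish_job(): hands the job in; it is judged then, once.
The state is a dict: "time_s": time; "joint_positions": joint angles; "qd": joint speeds; "effort": joint torques, N m; "ee_pos": TCP position; "tool_rot": TCP orientation; "ft_force": force on the tool from outside, world axes, zero at the start; "ft_torque": the same for the moment, N m; "width": opening from 0.0 (shut) to 1.0 (fully open); "grip_force": force on a finger pad.
Only numpy, scipy, OpenCV 4.12 (cv2) and the standard library are available. Lean on these libraries where they do the work, as an engineer would, in place of code of your own. Each camera call takes 0.05 s, during which the arm holds its last target. There are 200 camera calls.

## Working session

There is one attempt and no reset: what is moved stays moved. The work goes in short steps, Python scripts to look and compute and a tool call to move; the robot and the scene stay as the last step left them, time stands still between calls to the robot, and variables do not carry over. Pictures are saved under pics/ and viewed, at most 10 in all, crops included, and the job is handed in when it is done.

Besides the shell and the picture viewer there is one more tool, called after "Emit:" as name(argument=value, ...) on one line, values as JSON. carry_out: Moves the arm, as the interface text tells. Its arguments: {"type":"object","properties":{"dr":{"type":"array","items":{"type":"array","items":{"type":"number"}}},"travel":{"type":"array","items":{"type":"array","items":{"type":"number"}}},"jaw":{"type":"array","items":{"type":"number"}},"newtons":{"type":"number"}},"required":["dr","travel","jaw"]}

```bash
mkdir -p pics; ls; cat > h.py <<'E'
import numpy as np, cv2
from rig import robot
def cam(n):
    o=robot.get_obs(); m=robot.camera_model(n); im,d=robot.camera(n)
    K=np.array([[m['fx'],0,m['cx']],[0,m['fy'],m['cy']],[0,0,1]])
    if 'rvec' in m:
        R=cv2.Rodrigues(np.array(m['rvec'],float))[0].T; t=-R@np.array(m['tvec'],float).ravel()
    else:
        T=np.array(m['T_tool_cam']); Rt=np.array(o['tool_rot']).reshape(3,3)
        R=Rt@T[:3,:3]; t=np.array(o['ee_pos'])+Rt@T[:3,3]
    return im,d,(K,R,t)
def plane(c,uv,z):
    K,R,t=c; uv=np.atleast_2d(uv).astype(float)
    r=(R@np.linalg.inv(K)@np.c_[uv,np.ones(len(uv))].T).T
    return t+r*((z-t[2])/r[:,2])[:,None]
def cloud(c,d):
    K,R,t=c; v,u=np.mgrid[:480,:640]
    p=np.stack([u,v,np.ones_like(u)],-1)@np.linalg.inv(K).T*d[...,None]
    return p@R.T+t
E
python3 - <<'E'
from h import *
for n in('scene','top'):
    im,d,c=cam(n); cv2.imwrite(f'pics/{n}0.png',im); np.savez(f'{n}0.npz',im=im,d=d,K=c[0],R=c[1],t=c[2]); print(n,c[2])
o=robot.get_obs(); print(o['time_s'],o['tool_rot'],o['ft_force'])
E
```

```text
pics
scene [1.18394397 0.67766216 1.09076183]
top [0.46334291 0.02543785 1.36195715]
0.1 [[ 9.18000282e-01  3.96579427e-01 -4.90298420e-04]
 [ 3.96579651e-01 -9.17998621e-01  1.76430424e-03]
 [ 2.49593492e-04 -1.81407417e-03 -9.99998323e-01]] [-0.57744647 -0.22691477 -0.12979087]
```

View pics/scene0.png

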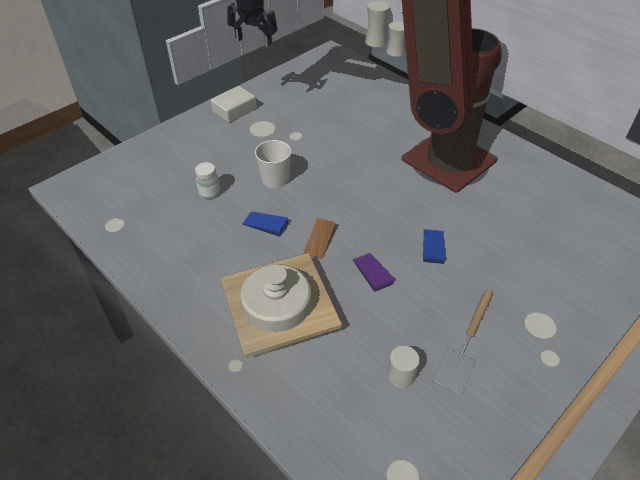

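View pics/top0.png

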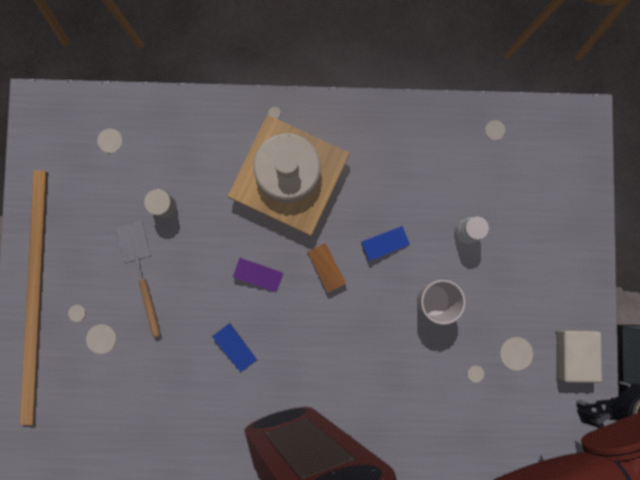

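Wedge-shaped candidates in the top view are brown (327,270), purple (258,275), blue (385,244) and blue (235,347). Only the brown one is wood-coloured, and it points at the board's near corner at about (313,236). I'll measure it and confirm with a crop.

```bash
python3 - <<'E'
from h import *
z=np.load('top0.npz'); im=z['im']; c=(z['K'],z['R'],z['t']); P=cloud(c,z['d'])
hsv=cv2.cvtColor(im,cv2.COLOR_BGR2HSV)
m=cv2.inRange(hsv,(4,80,50),(25,255,255))
n,l,s,ce=cv2.connectedComponentsWithStats(m)
for i in range(1,n):
    if s[i,4]>300:
        cs,_=cv2.findContours((l==i).astype('u1') if 0 else (l==i).astype(np.uint8),0,2)
        k=max(cs,key=cv2.contourArea); r=cv2.minAreaRect(k); b=cv2.boxPoints(r)
        print(s[i],ce[i].round(1), 'hsv',np.median(hsv[l==i],0)); print(b.round(1).tolist())
        for zz in(0.0,0.046): print(zz,plane(c,b,zz)[:,:2].round(4).tolist())
        hull=cv2.approxPolyDP(cv2.convexHull(k),4,True)[:,0]; print('approx',hull.tolist(),plane(c,hull,0.046)[:,:2].round(3).tolist())
# height profile across wedge
mm=l==l[270,327]; q=P[mm]; q=q[np.isfinite(q).all(1)]
print('wedge z',np.percentile(q[:,2],[2,25,50,75,98]).round(4)); A=np.c_[q[:,:2],np.ones(len(q))]; print(np.linalg.lstsq(A,q[:,2],rcond=None)[0], q.mean(0))
print('model top',P[165,288],'board',P[225,300],'bench',P[310,327])
cv2.imwrite('pics/crop1.png',cv2.resize(im[100:310,200:440],None,fx=2.8,fy=2.8,interpolation=cv2.INTER_CUBIC))
E
```

```text
[ 34   0  36  46 472] [52.4 21.5] hsv [ 14. 125.  57.]
[[33.5, 0.30000001192092896], [41.599998474121094, -4.800000190734863], [71.5999984741211, 42.70000076293945], [63.599998474121094, 47.79999923706055]]
0.0 [[1.1479, 0.7007], [1.1614, 0.6818], [1.0425, 0.6024], [1.0291, 0.6214]]
0.046 [[1.1247, 0.6779], [1.1379, 0.6596], [1.023, 0.5829], [1.01, 0.6012]]
approx [[34, 0], [45, 1], [68, 45], [62, 44]] [[1.125, 0.677], [1.124, 0.651], [1.017, 0.591], [1.019, 0.605]]
[102   0  42  48 499] [123.4  22.2] hsv [ 14. 123.  59.]
[[101.69999694824219, 0.20000000298023224], [109.0, -5.300000190734863], [146.0, 44.0], [138.60000610351562, 49.5]]
0.0 [[1.1532, 0.5337], [1.168, 0.5162], [1.0447, 0.42], [1.0301, 0.4376]]
0.046 [[1.1299, 0.5165], [1.1442, 0.4996], [1.0251, 0.4067], [1.011, 0.4236]]
approx [[102, 0], [113, 0], [142, 47]] [[1.131, 0.516], [1.131, 0.49], [1.017, 0.416]]
[504   0  61  59 657] [532.8  27.1] hsv [ 14. 119.  60.]
[[501.8999938964844, 54.20000076293945], [557.5, -6.0], [564.0, 0.0], [508.5, 60.29999923706055]]
0.0 [[1.0444, -0.4696], [1.2059, -0.6133], [1.1904, -0.63], [1
[... 2074 characters left out ...]
 [149.1 308.3] hsv [ 14. 112. 126.]
[[138.1999969482422, 280.70001220703125], [145.3000030517578, 278.8999938964844], [159.8000030517578, 334.70001220703125], [152.8000030517578, 336.6000061035156]]
0.0 [[0.4595, 0.416], [0.4642, 0.3993], [0.3316, 0.3596], [0.327, 0.3762]]
0.046 [[0.4596, 0.4028], [0.4642, 0.3867], [0.3361, 0.3483], [0.3316, 0.3644]]
approx [[141, 280], [156, 320], [155, 336]] [[0.461, 0.396], [0.37, 0.358], [0.333, 0.359]]
wedge z [-0.0001  0.0074  0.0131  0.0185  0.0254]
[-0.3887      0.35198524  0.22076067] [ 0.4993247  -0.03492674  0.01437946]
model top [0.71877477 0.05827744 0.14620495] board [0.59699102 0.02968902 0.04946727] bench [ 0.39687517 -0.03954089 -0.00218838]
```

View pics/crop1.png

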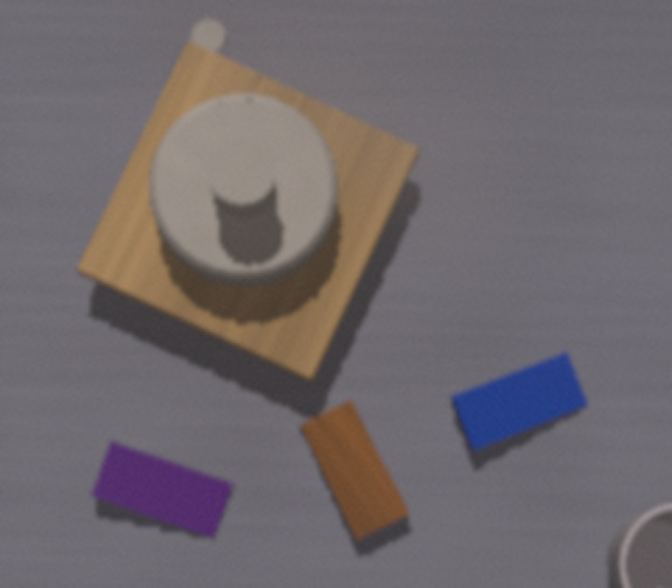

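The crop confirms the brown wooden wedge at crop (355,470). Its thin end (345,415) faces the board corner at (312,378), and the purple and blue wedges are the look-alikes. Estimated positions are foot ≈ (0.611, 0.020), press point ≈ (0.604, 0.017) and wedge thin end ≈ (0.550, -0.010). I'll move to a close look.

Emit:
carry_out(dr=[[0, 0, 0], [0, 0, 0], [0, 0, 0], [0, 0, 0], [0, 0, 0], [0, 0, 0], [0, 0, 0], [0, 0, 0], [0, 0, 0], [0, 0, 0]], travel=[[25, -19, -5], [25, -19, -5], [25, -19, -5], [25, -19, -5], [25, -19, -5], [25, -19, -5], [25, -19, -5], [25, -19, -5], [25, -19, 0], [25, -19, 0]], jaw=[-1, -1, -1, -1, -1, -1, -1, -1, -1, -1])

```text
time_s: 1.1
ee_pos: [0.4024, -0.2989, 0.2481]
tool_rot: [[0.918, 0.396, -0.0], [0.396, -0.918, 0.0], [0.0, -0.0, -1.0]]
ft_force: [0.1, -1.1, 0.1]
width: 0.0
grip_force: 0.0
```

Emit:
carry_out(dr=[[0, 0, 0], [0, 0, 0], [0, 0, 0], [0, 0, 0], [0, 0, 0], [0, 0, 0], [0, 0, 0], [0, 0, 0], [0, 0, 0], [0, 0, 0]], travel=[[25, -19, 0], [25, -19, 0], [25, -19, 0], [25, -19, 0], [25, -19, 0], [25, -19, 0], [25, -19, 0], [25, -19, 0], [0, 0, 0], [0, 0, 0]], jaw=[-1, -1, -1, -1, -1, -1, -1, -1, -1, -1])

```text
time_s: 2.1
ee_pos: [0.5251, -0.0809, 0.2476]
tool_rot: [[0.917, 0.398, -0.001], [0.398, -0.917, -0.0], [-0.001, -0.0, -1.0]]
ft_force: [-0.3, -0.6, 0.1]
width: -0.001
grip_force: 0.0
```

```bash
cat > look.py <<'E'
import sys
from h import *
im,d,c=cam('wrist'); cv2.imwrite(f'pics/{sys.argv[1]}.png',im); np.savez(f'{sys.argv[1]}.npz',im=im,d=d,K=c[0],R=c[1],t=c[2])
o=robot.get_obs(); print(o['time_s'],o['ee_pos'],o['tool_rot'],o['ft_force']); print('cam',c[2],c[1][:,2])
E
python3 look.py w1
```

```text
2.15 [ 0.52489683 -0.08155782  0.24777182] [[ 9.17806353e-01  3.97026976e-01 -1.03854765e-03]
 [ 3.97026945e-01 -9.17806921e-01 -2.44449817e-04]
 [-1.05023940e-03 -1.87973807e-04 -9.99999431e-01]] [-0.10612847 -0.56910743 -0.25201093]
cam [ 0.59310326 -0.05172728  0.413078  ] [-0.26802113 -0.11624275 -0.95637456]
```

View pics/w1.png

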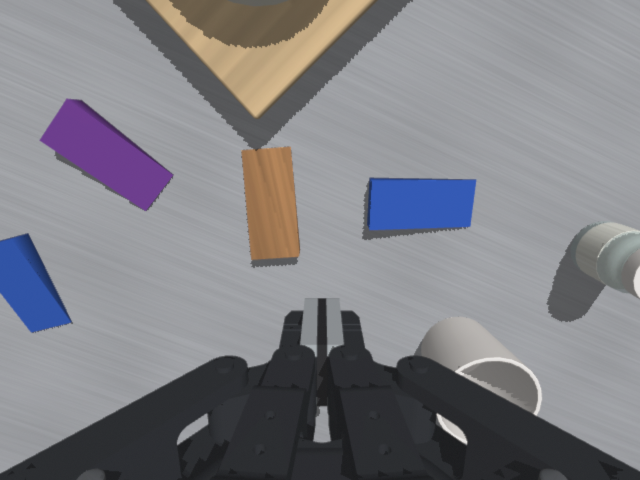

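The wrist view shows the board tip at (256,117), the wedge's thin corners at (242,151) and (291,148), and its thick corners at (252,260) and (299,256). The fingertips are at (322,300).

```bash
python3 - <<'E'
from h import *
z=np.load('w1.npz'); im=z['im']; c=(z['K'],z['R'],z['t'])
tip=plane(c,(256,118),.046)[0]; 
e1=plane(c,[(150,10),(375,10)],.046)
print('tip',tip,'edges',e1)
a=plane(c,[(242,151),(291,148)],.003); b=plane(c,[(252,260),(299,256)],.024)
print(a,b); A=a.mean(0)[:2];B=b.mean(0)[:2]; d=A-B; print('thin',A,'thick',B,'len',np.hypot(*d),'ang',np.degrees(np.arctan2(d[1],d[0])),'widths',np.linalg.norm(a[0]-a[1]),np.linalg.norm(b[0]-b[1]))
m=cv2.inRange(cv2.cvtColor(im,cv2.COLOR_BGR2HSV),(10,60,120),(25,180,255)); 
# board edge lines
for pts in ([],):pass
u=np.array([.9336,.3584]); f=tip[:2]+.0426*u; f2=np.array([.7167,.0602])-.113*u
print('foot est',f,f2); v=f-A; print('thin->foot',np.hypot(*v),np.degrees(np.arctan2(v[1],v[0])))
# edges: rightmost/leftmost board pixel per row
for v_ in (30,60,90):
    xs=np.where(m[v_]>0)[0]; xs=xs[(xs>100)&(xs<420)]; print(v_,xs.min(),xs.max(),plane(c,[(xs.min(),v_),(xs.max(),v_)],.046)[:,:2].round(4).tolist())
E
```

```text
tip [0.57439262 0.00324887 0.046     ] edges [[ 0.61883819  0.1128492   0.046     ]
 [ 0.69227465 -0.05646103  0.046     ]]
[[ 0.5368625   0.01143383  0.003     ]
 [ 0.55926939 -0.03282163  0.003     ]] [[ 0.43998018 -0.03933301  0.024     ]
 [ 0.46346154 -0.08245292  0.024     ]]
thin [ 0.54806594 -0.0106939 ] thick [ 0.45172086 -0.06089297] len 0.10863849250764912 ang 27.52104788397106 widths 0.04960457955552798 0.04909889443446119
foot est [0.61416398 0.01851671] [0.6112032 0.0197008]
thin->foot 0.0722648581164146 23.842005458098203
30 174 343 [[0.6125, 0.0904], [0.6684, -0.0385]]
60 202 313 [[0.6001, 0.0618], [0.6375, -0.0245]]
90 230 284 [[0.5871, 0.0321], [0.6057, -0.0108]]
```

Emit:
carry_out(dr=[[0, 0, 0], [0, 0, 0], [0, 0, 0], [0, 0, 0], [0, 0, 0], [0, 0, 0], [0, 0, 0], [0, 0, 0], [0, 0, 0], [0, 0, 0]], travel=[[19, -10, 15], [19, -10, 25], [19, -10, 25], [19, -10, 25], [18, -9, 25], [18, -9, 25], [0, 0, 22], [0, 0, 16], [0, 0, 0], [0, 0, 0]], jaw=[-1, -1, -1, -1, -1, -1, -1, -1, -1, -1])

```text
time_s: 3.15
ee_pos: [0.6051, 0.0153, 0.0706]
tool_rot: [[0.919, 0.395, -0.0], [0.395, -0.919, -0.0], [-0.0, 0.0, -1.0]]
ft_force: [0.5, -0.0, 0.2]
width: -0.001
grip_force: 0.0
```

Emit:
carry_out(dr=[[0, 0, 0], [0, 0, 0], [0, 0, 0], [0, 0, 0], [0, 0, 0], [0, 0, 0], [0, 0, 0], [0, 0, 0], [0, 0, 0], [0, 0, 0]], travel=[[0, 0, 9], [0, 0, 8], [0, 0, 3], [0, 0, 2], [0, 0, 2], [0, 0, 2], [0, 0, 2], [0, 0, 2], [0, 0, 0], [0, 0, 0]], jaw=[-1, -1, -1, -1, -1, -1, -1, -1, -1, -1])

```text
time_s: 4.15
ee_pos: [0.6051, 0.0164, 0.0402]
tool_rot: [[0.918, 0.397, -0.0], [0.397, -0.918, 0.0], [-0.0, -0.0, -1.0]]
ft_force: [0.6, -0.6, 0.4]
width: 0.001
grip_force: 0.0
```

Emit:
carry_out(dr=[[0, 0, 0], [0, 0, 0], [0, 0, 0], [0, 0, 0], [0, 0, 0], [0, 0, 0], [0, 0, 0], [0, 0, 0], [0, 0, 0], [0, 0, 0]], travel=[[0, 0, 2], [0, 0, 1], [0, 0, 1], [0, 0, 1], [0, 0, 1], [0, 0, 0], [0, 0, 0], [0, 0, 0], [0, 0, 0], [0, 0, 0]], jaw=[-1, -1, -1, -1, -1, -1, -1, -1, -1, -1])

```text
time_s: 5.15
ee_pos: [0.6051, 0.0163, 0.0342]
tool_rot: [[0.918, 0.397, 0.0], [0.397, -0.918, 0.0], [0.0, 0.0, -1.0]]
ft_force: [1.0, -0.4, 0.5]
width: 0.001
grip_force: 0.0
```

```bash
python3 look.py w2; python3 - <<'E'
from h import *
im,d,c=cam('scene'); cv2.imwrite('pics/s2.png',cv2.resize(im[170:370,190:420],None,fx=3,fy=3))
E
```

```text
5.2 [0.60518953 0.01633995 0.03426884] [[ 9.18000838e-01  3.96578425e-01  1.16500122e-04]
 [ 3.96578425e-01 -9.18000846e-01  2.37929886e-05]
 [ 1.16382996e-04  2.43594513e-05 -9.99999993e-01]] [-0.32918653 -0.61435113 -0.65444575]
cam [0.67302643 0.04535583 0.19976099] [-0.26699758 -0.11564822 -0.95673287]
```

View pics/s2.png

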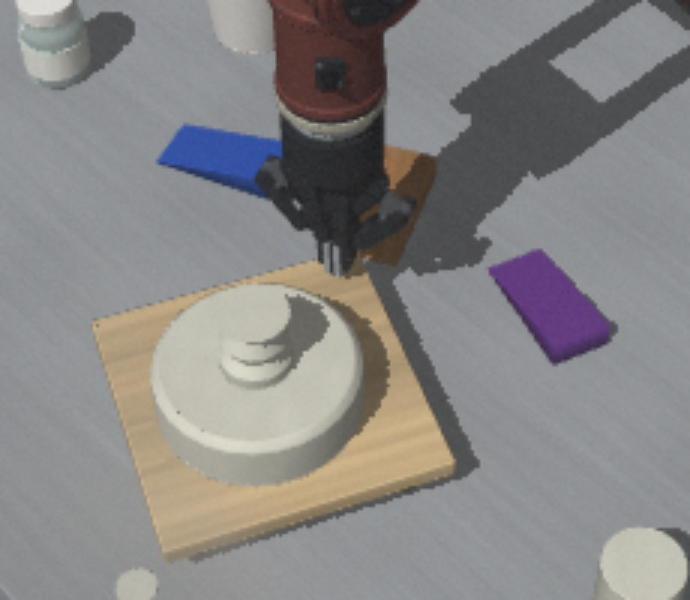

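The scene crop shows the fingertips at (332,272), resting on the near corner of the board. I'll check the tilt by depth and continue down.

```bash
cat > tilt.py <<'E'
from h import *
import sys
# fit plane to wood-coloured board pixels in the scene depth; heights at press point and foot positions
im,d,c=cam('scene'); P=cloud(c,d)
m=cv2.inRange(cv2.cvtColor(im,cv2.COLOR_BGR2HSV),(8,50,120),(28,200,255))
m=cv2.erode(m,np.ones((3,3),np.uint8))>0
u=np.array([.9336,.3584]);f=np.array([.6127,.019])
q=P[m&(d>0)]; s=(q[:,:2]-f)@u; t=(q[:,:2]-f)@np.array([-u[1],u[0]])
k=(s>-40e-3)&(s<.26)&(abs(t)<.15)&(q[:,2]>.015)&(q[:,2]<.08); s,t,zz=s[k],t[k],q[k,2]
for it in range(4):
    A=np.c_[s,t,np.ones(len(s))]; x=np.linalg.lstsq(A,zz,rcond=None)[0]; r=zz-A@x; g=abs(r)<max(.004,2*r.std()); s,t,zz=s[g],t[g],zz[g]
print('n',len(s),'tilt along diag deg',np.degrees(np.arctan(x[0])).round(2),'across',np.degrees(np.arctan(x[1])).round(2),'z foot',x[2].round(4),'z centre',(x[2]+.113*x[0]).round(4))
o=robot.get_obs(); print(o['time_s'],np.round(o['ee_pos'],4),np.round(o['ft_force'],1))
E
python3 tilt.py
```

```text
n 2733 tilt along diag deg -0.09 across -0.03 z foot 0.0461 z centre 0.0459
5.3 [0.6052 0.0164 0.0342] [-1.7  0.4 -0.1]
```

```bash
python3 - <<'E'
from h import *
im,d,c=cam('scene'); P=cloud(c,d); K,R,t=c
for p in ([.6052,.0164,.034],[.6052,.0164,.046],[.574,.0035,.046],[.6127,.019,.046],[.77,-.083,.046],[.86,.1165,.046]):
    q=K@R.T@(np.array(p)-t); print(p,(q[:2]/q[2]).round(1))
for v in range(250,266,2): print(v,[tuple((P[v,u]*1000).round().astype(int).tolist()) for u in range(296,314,4)])
cv2.imwrite('pics/s3.png',cv2.resize(im[215:285,270:340],None,fx=8,fy=8,interpolation=cv2.INTER_NEAREST))
z=np.load('w2.npz'); print(z['im'].shape); cv2.imwrite('pics/w2.png',z['im'])
E
```

```text
[0.6052, 0.0164, 0.034] [302.8 265.2]
[0.6052, 0.0164, 0.046] [302.7 262. ]
[0.574, 0.0035, 0.046] [308.5 252.2]
[0.6127, 0.019, 0.046] [301.1 264.3]
[0.77, -0.083, 0.046] [221.8 276.1]
[0.86, 0.1165, 0.046] [245.5 353.5]
250 [(620, 11, 96), (614, 18, 97), (612, 30, 106), (608, 40, 111), (603, 48, 113)]
252 [(616, 6, 82), (618, 22, 97), (614, 32, 102), (594, 24, 80), (604, 49, 108)]
254 [(618, 8, 78), (615, 19, 85), (610, 28, 88), (598, 28, 78), (549, -11, 7)]
256 [(615, 4, 66), (616, 20, 80), (609, 26, 79), (585, 14, 49), (549, -11, -1)]
258 [(608, -4, 46), (618, 22, 75), (609, 25, 71), (588, 16, 47), (555, -5, 2)]
260 [(615, 4, 50), (616, 20, 65), (606, 22, 59), (593, 22, 48), (585, 28, 47)]
262 [(617, 5, 46), (610, 12, 46), (605, 21, 49), (595, 24, 44), (589, 32, 46)]
264 [(622, 11, 48), (614, 16, 46), (607, 22, 45), (599, 28, 44), (595, 38, 48)]
(480, 640, 3)
```

View pics/w2.png

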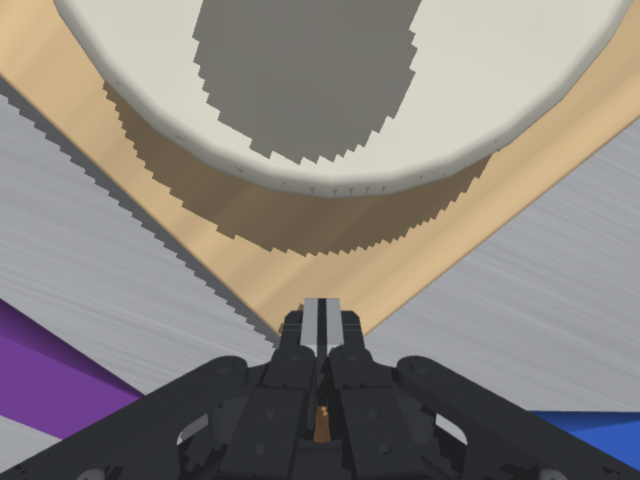

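View pics/s3.png

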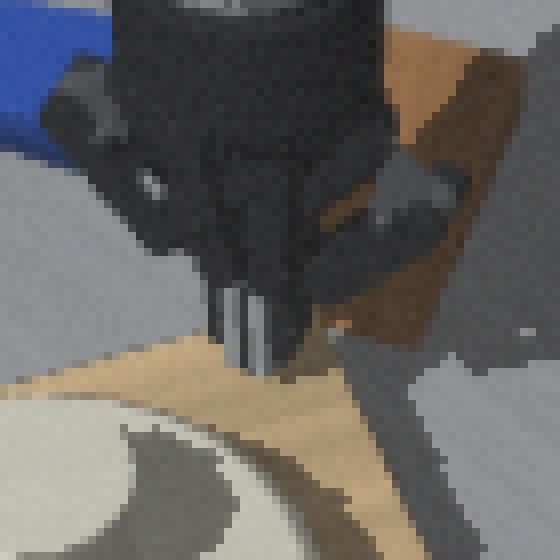

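The fingertips at wrist (322,300) sit over the board near the corner tip, and the board is still level. By depth the tips are at about 48 mm while TCP z reads 34 mm. I'll check that offset with the wrist depth.

```bash
python3 - <<'E'
from h import *
z=np.load('w2.npz'); c=(z['K'],z['R'],z['t']); P=cloud(c,z['d'])
for v in (285,292,296,300,304,310,320,340): print(v,[tuple((P[v,u]*1000).round().astype(int).tolist()) for u in (308,314,322,332,337)])
print(robot.camera_model('wrist')['T_tool_cam'])
q=P[200:290,240:420].reshape(-1,3);print(np.median(q,0))
E
```

```text
285 [(612, 25, 46), (612, 23, 45), (614, 20, 46), (616, 16, 46), (616, 14, 45)]
292 [(609, 24, 46), (609, 21, 45), (611, 18, 46), (613, 15, 47), (613, 12, 46)]
296 [(606, 23, 45), (608, 21, 45), (609, 17, 45), (611, 14, 45), (612, 12, 45)]
300 [(613, 25, 63), (613, 23, 62), (615, 20, 63), (617, 17, 64), (617, 15, 63)]
304 [(613, 25, 67), (614, 23, 66), (615, 20, 66), (617, 17, 67), (617, 15, 66)]
310 [(613, 25, 72), (673, 45, 200), (615, 20, 72), (617, 17, 72), (617, 15, 72)]
320 [(613, 25, 80), (614, 23, 79), (615, 20, 78), (616, 17, 79), (618, 16, 81)]
340 [(614, 24, 93), (614, 22, 91), (615, 20, 92), (616, 17, 92), (617, 16, 92)]
[[-2.61779640e-04 -9.56721055e-01 -2.91006449e-01  7.38305970e-02]
 [ 9.99999898e-01 -3.57241672e-04  2.74911486e-04  2.76646676e-04]
 [-3.66973238e-04 -2.91006348e-01  9.56721052e-01 -1.65522030e-01]
 [ 0.00000000e+00  0.00000000e+00  0.00000000e+00  1.00000000e+00]]
[0.63142522 0.02395079 0.04570355]
```

The visible finger end is well above the board, about 60 mm. The TCP reading can't be trusted for the tip height, so I'll descend by force.

Emit:
carry_out(dr=[[0, 0, 0], [0, 0, 0], [0, 0, 0], [0, 0, 0], [0, 0, 0], [0, 0, 0], [0, 0, 0], [0, 0, 0], [0, 0, 0], [0, 0, 0]], travel=[[0, 0, 1], [0, 0, 1], [0, 0, 1], [0, 0, 1], [0, 0, 1], [0, 0, 1], [0, 0, 1], [0, 0, 1], [0, 0, 0], [0, 0, 0]], jaw=[-1, -1, -1, -1, -1, -1, -1, -1, -1, -1])

```text
time_s: 6.35
ee_pos: [0.6051, 0.0163, 0.0262]
tool_rot: [[0.918, 0.397, -0.0], [0.397, -0.918, -0.0], [-0.0, -0.0, -1.0]]
ft_force: [-0.4, 1.1, 0.3]
width: 0.0
grip_force: 0.0
```

```bash
python3 tilt.py
```

```text
n 2687 tilt along diag deg -0.06 across -0.06 z foot 0.0461 z centre 0.046
6.4 [0.6052 0.0163 0.0262] [-0.5 -0.3  0.5]
```

Emit:
carry_out(dr=[[0, 0, 0], [0, 0, 0], [0, 0, 0], [0, 0, 0], [0, 0, 0], [0, 0, 0], [0, 0, 0], [0, 0, 0], [0, 0, 0], [0, 0, 0]], travel=[[0, 0, 1], [0, 0, 1], [0, 0, 1], [0, 0, 1], [0, 0, 1], [0, 0, 1], [0, 0, 1], [0, 0, 1], [0, 0, 0], [0, 0, 0]], jaw=[-1, -1, -1, -1, -1, -1, -1, -1, -1, -1])

```text
time_s: 7.4
ee_pos: [0.6045, 0.016, 0.0185]
tool_rot: [[0.918, 0.397, -0.001], [0.397, -0.918, -0.0], [-0.002, -0.0, -1.0]]
ft_force: [-5.2, -0.4, 6.1]
width: 0.001
grip_force: 3.0
```

```bash
python3 tilt.py;python3 look.py w4;python3 - <<'E'
from h import *
z=np.load('w4.npz'); c=(z['K'],z['R'],z['t']); P=cloud(c,z['d'])
for v in (292,296,300,304,310): print(v,[tuple((P[v,u]*1000).round().astype(int).tolist()) for u in (308,322,337)])
E
```

```text
n 2575 tilt along diag deg 2.27 across -0.11 z foot 0.0419 z centre 0.0464
7.45 [0.6045 0.016  0.0186] [-3.9 -1.3  5.9]
7.5 [0.60454001 0.01599077 0.01856994] [[ 9.17962585e-01  3.96664425e-01 -1.42365872e-03]
 [ 3.96664160e-01 -9.17963680e-01 -4.76108761e-04]
 [-1.49572241e-03 -1.27664362e-04 -9.99998873e-01]] [-5.7993543  -0.94272599  5.78948612]
cam [0.67264884 0.04512744 0.18396623] [-0.26843364 -0.11615932 -0.956269  ]
292 [(613, 25, 42), (615, 20, 42), (618, 15, 43)]
296 [(612, 25, 42), (613, 19, 42), (616, 14, 42)]
300 [(612, 25, 48), (614, 20, 47), (617, 15, 47)]
304 [(612, 25, 51), (614, 20, 50), (616, 15, 51)]
310 [(612, 24, 56), (614, 20, 56), (617, 15, 56)]
```

Contact: the board is tipping at about 6 N. I'll follow the corner's arc (slightly outward) until the foot meets the bench.

Emit:
carry_out(dr=[[0, 0, 0], [0, 0, 0], [0, 0, 0], [0, 0, 0], [0, 0, 0], [0, 0, 0], [0, 0, 0], [0, 0, 0], [0, 0, 0], [0, 0, 0]], travel=[[-1.5, 0, 0], [-0.4, 0, 1], [-0.4, 0, 1], [-0.4, 0, 1], [-0.4, 0, 1], [-0.4, 0, 1], [-0.4, 0, 1], [0, 0, 0], [0, 0, 0], [0, 0, 0]], jaw=[-1, -1, -1, -1, -1, -1, -1, -1, -1, -1])

```text
time_s: 8.5
ee_pos: [0.6015, 0.0147, 0.0122]
tool_rot: [[0.918, 0.397, -0.0], [0.397, -0.918, -0.0], [-0.0, 0.0, -1.0]]
ft_force: [0.4, 0.7, 1.7]
width: -0.005
grip_force: 1.4
```

```bash
python3 tilt.py
```

```text
n 2441 tilt along diag deg 5.72 across -0.02 z foot 0.036 z centre 0.0473
8.55 [0.6015 0.0147 0.0122] [1.2 0.1 3. ]
```

Emit:
carry_out(dr=[[0, 0, 0], [0, 0, 0], [0, 0, 0], [0, 0, 0], [0, 0, 0], [0, 0, 0], [0, 0, 0], [0, 0, 0], [0, 0, 0], [0, 0, 0]], travel=[[-0.4, 0, 1], [0, 0, 0], [-0.4, 0, 1], [0, 0, 0], [-0.4, 0, 1], [0, 0, 0], [0, 0, 0], [0, 0, 0], [0, 0, 0], [0, 0, 0]], jaw=[-1, -1, -1, -1, -1, -1, -1, -1, -1, -1])

```text
time_s: 9.55
ee_pos: [0.6014, 0.0146, 0.0112]
tool_rot: [[0.918, 0.397, 0.002], [0.397, -0.918, 0.0], [0.002, 0.001, -1.0]]
ft_force: [-2.6, 1.5, 13.6]
width: 0.001
grip_force: 7.1
```

```bash
python3 tilt.py
```

```text
n 2413 tilt along diag deg 6.04 across -0.1 z foot 0.0355 z centre 0.0475
9.6 [0.6015 0.0145 0.0112] [-1.9  1.8 14.9]
```

The rock is felt: the foot meets the bench at about 6° of tilt, so the gap is about 12 mm. I'll release.

Emit:
carry_out(dr=[[0, 0, 0], [0, 0, 0], [0, 0, 0], [0, 0, 0], [0, 0, 0], [0, 0, 0], [0, 0, 0], [0, 0, 0], [0, 0, 0], [0, 0, 0]], travel=[[0, 0, -2], [0.4, 0, -2], [0.8, 0, -2], [0.8, 0, -2], [0.8, 0, -2], [0.8, 0, -2], [0.4, 0, -4], [0, 0, -15], [0, 0, -25], [0, 0, -25]], jaw=[-1, -1, -1, -1, -1, -1, -1, -1, -1, -1])

```text
time_s: 10.6
ee_pos: [0.6029, 0.0161, 0.0906]
tool_rot: [[0.918, 0.397, -0.003], [0.397, -0.918, 0.0], [-0.002, -0.001, -1.0]]
ft_force: [-0.1, -0.5, 1.1]
width: 0.001
grip_force: 0.0
```

```bash
python3 tilt.py;python3 - <<'E'
from h import *
R=np.array(robot.get_obs()['tool_rot']);p=np.array(robot.get_obs()['ee_pos'])
im,d,c=cam('scene')
# board tip and edges in scene, wedge outline in scene
m=cv2.inRange(cv2.cvtColor(im,cv2.COLOR_BGR2HSV),(4,120,50),(16,255,200)); 
n,l,s,ce=cv2.connectedComponentsWithStats(m)
for i in range(1,n):
  if s[i,4]>200: print(s[i],ce[i],plane(c,ce[i],.0135))
h=np.radians(27.); dd=np.array([np.cos(h),np.sin(h),0]); back=np.array([.4517,-.0609,0])-.04*dd
for z in(.08,-.012):
  b=back.copy(); b[2]=z; print('tool delta mm',R.T@(b-p)*1e3)
E
```

```text
n 2803 tilt along diag deg -0.1 across -0.1 z foot 0.0462 z centre 0.046
10.65 [0.6063 0.0158 0.0961] [2.5 0.9 2.7]
[360   0  58  38 501] [387.33133733  15.69061876] [[-0.52576636 -0.71114491  0.0135    ]]
[ 477    0   41  115 1061] [502.59377945  60.27803959] [[-0.56988757 -0.19962638  0.0135    ]]
[ 509    0   32  120 1025] [522.17560976  52.91219512] [[-0.66504384 -0.17912393  0.0135    ]]
[304 234  19  24 234] [313.28205128 246.79487179] [[ 0.53417535 -0.02229857  0.0135    ]]
tool delta mm [-212.3085024    11.54535142   15.20681645]
tool delta mm [-212.71341452   11.31778648  107.20564395]
```

The board has tipped back level. Now I'll go behind the wedge's thick end and turn to its heading.

Emit:
carry_out(dr=[[0, 0, 0], [0, 0, 0], [0, 0, 0], [0, 0, 0], [0, 0, 0], [0, 0, 0], [0, 0, -1.5], [0, 0, -2], [0, 0, 0], [0, 0, 0]], travel=[[-25, 2, 0], [-35, 2, 0], [-35, 2, 0], [-35, 2, 0], [-35, 2, 0], [-30, 1, 0], [-18, 0, 0], [0, 0, 25], [0, 0, 25], [0, 0, 15]], jaw=[-1, -1, -1, -1, -1, -1, -1, -1, -1, -1])

```text
time_s: 11.7
ee_pos: [0.411, -0.0781, 0.0233]
tool_rot: [[0.892, 0.451, -0.003], [0.451, -0.892, 0.001], [-0.002, -0.002, -1.0]]
ft_force: [0.1, -0.2, 0.4]
width: -0.006
grip_force: 0.0
```

Emit:
carry_out(dr=[[0, 0, 0], [0, 0, 0], [0, 0, 0], [0, 0, 0], [0, 0, 0], [0, 0, 0], [0, 0, 0], [0, 0, 0], [0, 0, 0], [0, 0, 0]], travel=[[0, 0, 0], [0, 0, 5], [0, 0, 5], [0, 0, 5], [0, 0, 5], [0, 0, 5], [0, 0, 5], [0, 0, 4], [0, 0, 4], [0, 0, 0]], jaw=[-1, -1, -1, -1, -1, -1, -1, -1, -1, -1])

```text
time_s: 12.7
ee_pos: [0.4124, -0.0785, -0.0134]
tool_rot: [[0.892, 0.452, -0.001], [0.452, -0.892, 0.0], [-0.001, -0.001, -1.0]]
ft_force: [-0.0, 0.2, 0.0]
width: 0.004
grip_force: 0.0
```

```bash
python3 look.py w5; python3 tilt.py; python3 - <<'E'
from h import *
o=robot.get_obs();R=np.array(o['tool_rot']);p=np.array(o['ee_pos'])
print('heading',np.degrees(np.arctan2(R[1,0],R[0,0])))
for q in ([.4517,-.0609,0],[.548,-.0107,0],[.6127,.019,0]): print((R.T@(np.array(q)-p)*1e3).round(1))
z=np.load('w5.npz'); c=(z['K'],z['R'],z['t']); P=cloud(c,z['d'])
for v in (285,292,296,300,304,310,320): print(v,[tuple((P[v,u]*1000).round().astype(int).tolist()) for u in (308,322,337)])
E
```

```text
12.75 [ 0.41269071 -0.07855623 -0.01310484] [[ 8.92056210e-01  4.51923950e-01 -6.79103746e-04]
 [ 4.51924196e-01 -8.92056306e-01  2.58999965e-04]
 [-4.88750491e-04 -5.37945942e-04 -9.99999736e-01]] [-0.12351517 -0.20559145 -0.08197576]
cam [ 0.47857235 -0.0453994   0.15203902] [-0.2605355  -0.13139815 -0.95648094]
n 2827 tilt along diag deg -0.09 across -0.02 z foot 0.0461 z centre 0.0459
12.8 [ 0.4129 -0.0786 -0.0129] [-0.  -0.1  0.6]
heading 26.866602316243327
[ 42.6   1.7 -12.9]
[151.2   0.4 -12.9]
[222.3   3.2 -12.9]
285 [(419, -69, 0), (422, -74, 0), (424, -80, 0)]
292 [(416, -71, -1), (419, -76, 0), (421, -82, -1)]
296 [(414, -71, -1), (417, -76, 0), (420, -82, -1)]
300 [(420, -69, 16), (422, -74, 16), (425, -79, 16)]
304 [(420, -69, 20), (422, -74, 20), (424, -79, 19)]
310 [(419, -70, 23), (422, -74, 23), (425, -79, 24)]
320 [(420, -70, 32), (422, -74, 32), (424, -79, 31)]
```

View pics/w5.png

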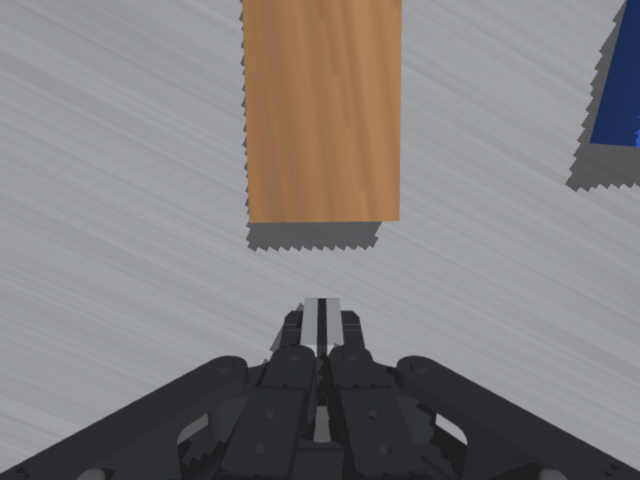

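The wrist view shows the wedge's thick edge from (248,222) to (400,221), centred ahead of the fingertips at (322,300). Aligned, so I'll push.

Emit:
carry_out(dr=[[0, 0, 0], [0, 0, 0], [0, 0, 0], [0, 0, 0], [0, 0, 0], [0, 0, 0], [0, 0, 0], [0, 0, 0], [0, 0, 0], [0, 0, 0]], travel=[[10, 0, 1], [10, 0, 1], [5, 0, 0], [5, 0, 0], [5, 0, 0], [6, 0, 0], [6, 0, 0], [6, 0, 0], [6, 0, 0], [6, 0, 0]], jaw=[-1, -1, -1, -1, -1, -1, -1, -1, -1, -1])

```text
time_s: 13.8
ee_pos: [0.4714, -0.0491, -0.0148]
tool_rot: [[0.892, 0.452, -0.0], [0.452, -0.892, 0.0], [-0.0, -0.0, -1.0]]
ft_force: [-0.2, -0.7, -0.2]
width: 0.001
grip_force: 0.2
```

Emit:
carry_out(dr=[[0, 0, 0], [0, 0, 0], [0, 0, 0], [0, 0, 0], [0, 0, 0], [0, 0, 0], [0, 0, 0], [0, 0, 0], [0, 0, 0], [0, 0, 0]], travel=[[6, 0, 0], [6, 0, 0], [6, 0, 0], [6, 0, 0], [6, 0, 0], [6, 0, 0], [4, 0, 0], [3, 0, 0], [0, 0, 0], [0, 0, 0]], jaw=[-1, -1, -1, -1, -1, -1, -1, -1, -1, -1])

```text
time_s: 14.8
ee_pos: [0.5093, -0.0298, -0.0148]
tool_rot: [[0.892, 0.452, 0.0], [0.452, -0.892, 0.0], [0.0, -0.0, -1.0]]
ft_force: [-0.3, 0.1, -0.0]
width: -0.001
grip_force: 0.0
```

```bash
python3 look.py w6; python3 tilt.py; python3 - <<'E'
from h import *
o=robot.get_obs();R=np.array(o['tool_rot']);p=np.array(o['ee_pos'])
print('foot in tool',(R.T@(np.array([.6127,.019,0])-p)*1e3).round(1))
z=np.load('w6.npz'); c=(z['K'],z['R'],z['t']); im=z['im']
m=cv2.inRange(cv2.cvtColor(im,cv2.COLOR_BGR2HSV),(4,120,50),(13,255,255))
for v in (130,160,190,210,220,230):
  xs=np.where(m[v])[0]; print(v,xs.min() if len(xs) else None,xs.max() if len(xs) else None)
E
```

```text
14.85 [ 0.50921619 -0.02987405 -0.01482431] [[ 8.92097729e-01  4.51842493e-01 -5.83786052e-05]
 [ 4.51842496e-01 -8.92097728e-01  4.46221812e-05]
 [-3.19172235e-05 -6.61852812e-05 -9.99999997e-01]] [-0.21567807 -0.57281555  0.74618501]
cam [0.57524699 0.00332701 0.15069006] [-0.25944509 -0.13178372 -0.95672425]
n 2821 tilt along diag deg -0.05 across -0.04 z foot 0.0461 z centre 0.046
14.9 [ 0.5092 -0.0299 -0.0148] [-0.7  0.3 -0.1]
foot in tool [114.5   3.1 -14.8]
130 None None
160 None None
190 None None
210 None None
220 None None
230 None None
```

View pics/w6.png

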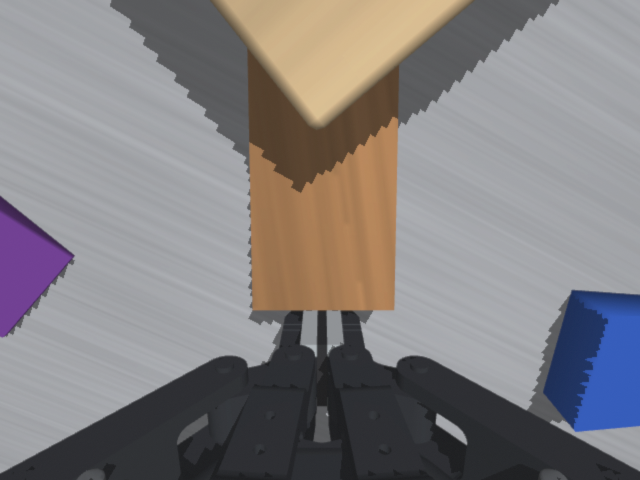

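The wedge runs straight under the corner, with the board tip at (318,128) and the thick edge at row 310. There's no resistance yet, with about 28 mm to go.

Emit:
carry_out(dr=[[0, 0, 0], [0, 0, 0], [0, 0, 0], [0, 0, 0], [0, 0, 0], [0, 0, 0], [0, 0, 0], [0, 0, 0], [0, 0, 0], [0, 0, 0]], travel=[[2, 0, 0], [2, 0, 0], [2, 0, 0], [2, 0, 0], [2, 0, 0], [2, 0, 0], [2, 0, 0], [2, 0, 0], [2, 0, 0], [1, 0, 0]], jaw=[-1, -1, -1, -1, -1, -1, -1, -1, -1, -1])

```text
time_s: 15.9
ee_pos: [0.5265, -0.0212, -0.0148]
tool_rot: [[0.892, 0.452, 0.0], [0.452, -0.892, -0.0], [0.0, 0.0, -1.0]]
ft_force: [0.0, -0.7, -0.3]
width: 0.002
grip_force: 0.5
```

Emit:
carry_out(dr=[[0, 0, 0], [0, 0, 0], [0, 0, 0], [0, 0, 0], [0, 0, 0], [0, 0, 0], [0, 0, 0], [0, 0, 0], [0, 0, 0], [0, 0, 0]], travel=[[1, 0, 0], [1, 0, 0], [1, 0, 0], [1, 0, 0], [0, 0, 0], [0, 0, 0], [0, 0, 0], [0, 0, 0], [0, 0, 0], [0, 0, 0]], jaw=[-1, -1, -1, -1, -1, -1, -1, -1, -1, -1])

```text
time_s: 16.9
ee_pos: [0.5298, -0.0195, -0.0148]
tool_rot: [[0.892, 0.452, 0.0], [0.452, -0.892, 0.0], [0.0, 0.0, -1.0]]
ft_force: [-1.2, 0.2, -0.6]
width: 0.001
grip_force: 0.0
```

```bash
python3 tilt.py
```

```text
n 2790 tilt along diag deg -0.06 across 0.01 z foot 0.046 z centre 0.0459
16.95 [ 0.5298 -0.0195 -0.0148] [-0.2 -0.5 -0.8]
```

Still free, so I'll use small steps with force checks.

Emit:
carry_out(dr=[[0, 0, 0], [0, 0, 0], [0, 0, 0], [0, 0, 0], [0, 0, 0], [0, 0, 0], [0, 0, 0], [0, 0, 0], [0, 0, 0], [0, 0, 0]], travel=[[1, 0, 0], [0, 0, 0], [1, 0, 0], [0, 0, 0], [1, 0, 0], [0, 0, 0], [1, 0, 0], [0, 0, 0], [0, 0, 0], [0, 0, 0]], jaw=[-1, -1, -1, -1, -1, -1, -1, -1, -1, -1])

```text
time_s: 17.95
ee_pos: [0.5335, -0.0177, -0.0148]
tool_rot: [[0.892, 0.452, 0.0], [0.452, -0.892, 0.0], [0.0, 0.0, -1.0]]
ft_force: [0.6, -0.5, -0.3]
width: 0.001
grip_force: 0.0
```

Emit:
carry_out(dr=[[0, 0, 0], [0, 0, 0], [0, 0, 0], [0, 0, 0], [0, 0, 0], [0, 0, 0], [0, 0, 0], [0, 0, 0], [0, 0, 0], [0, 0, 0]], travel=[[1, 0, 0], [0, 0, 0], [1, 0, 0], [0, 0, 0], [1, 0, 0], [0, 0, 0], [0, 0, 0], [0, 0, 0], [0, 0, 0], [0, 0, 0]], jaw=[-1, -1, -1, -1, -1, -1, -1, -1, -1, -1])

```text
time_s: 18.95
ee_pos: [0.5355, -0.0165, -0.0149]
tool_rot: [[0.892, 0.452, -0.001], [0.452, -0.892, -0.0], [-0.001, -0.0, -1.0]]
ft_force: [-4.9, -3.4, 3.8]
width: -0.003
grip_force: 2.6
```

Met the foot at about 6 N. One more small nudge, then check the board.

Emit:
carry_out(dr=[[0, 0, 0], [0, 0, 0], [0, 0, 0], [0, 0, 0], [0, 0, 0], [0, 0, 0], [0, 0, 0], [0, 0, 0], [0, 0, 0], [0, 0, 0]], travel=[[0.5, 0, 0], [0, 0, 0], [0.5, 0, 0], [0, 0, 0], [0, 0, 0], [0, 0, 0], [0, 0, 0], [0, 0, 0], [0, 0, 0], [0, 0, 0]], jaw=[-1, -1, -1, -1, -1, -1, -1, -1, -1, -1])

```text
time_s: 19.95
ee_pos: [0.5358, -0.0163, -0.0149]
tool_rot: [[0.892, 0.452, -0.002], [0.452, -0.892, -0.001], [-0.002, -0.001, -1.0]]
ft_force: [-7.3, -4.2, 5.9]
width: 0.005
grip_force: 4.0
```

```bash
python3 tilt.py
```

```text
n 2817 tilt along diag deg -0.08 across -0.06 z foot 0.0462 z centre 0.046
20.0 [ 0.5358 -0.0163 -0.0149] [-7.1 -3.9  5.6]
```

Snug at about 8 N, with the board still level. I'll back off and move above the corner.

Emit:
carry_out(dr=[[0, 0, 0], [0, 0, 0], [0, 0, 0], [0, 0, 0], [0, 0, 0], [0, 0, 0], [0, 0, 0], [0, 0, 0], [0, 0, 0], [0, 0, 0]], travel=[[-3, 0, 0], [-7, 0, 0], [-15, 0, 0], [-15, 0, -5], [0, 0, -30], [0, 0, -35], [0, 0, -30], [30, 0, 0], [40, 1, 0], [44, 1, 0]], jaw=[-1, -1, -1, -1, -1, -1, -1, -1, -1, -1])

```text
time_s: 21.0
ee_pos: [0.6051, 0.0161, 0.086]
tool_rot: [[0.893, 0.451, 0.002], [0.451, -0.893, 0.0], [0.002, 0.001, -1.0]]
ft_force: [0.4, -1.1, 0.8]
width: 0.002
grip_force: 0.0
```

Emit:
carry_out(dr=[[0, 0, 0], [0, 0, 0], [0, 0, 0], [0, 0, 0], [0, 0, 0], [0, 0, 0], [0, 0, 0], [0, 0, 0], [0, 0, 0], [0, 0, 0]], travel=[[0, 0, 0], [0, 0, 15], [0, 0, 15], [0, 0, 10], [0, 0, 8], [0, 0, 3], [0, 0, 2], [0, 0, 0], [0, 0, 0], [0, 0, 0]], jaw=[-1, -1, -1, -1, -1, -1, -1, -1, -1, -1])

```text
time_s: 22.0
ee_pos: [0.6044, 0.0158, 0.0329]
tool_rot: [[0.892, 0.452, 0.001], [0.452, -0.892, -0.0], [0.001, 0.001, -1.0]]
ft_force: [0.2, 0.6, 0.8]
width: 0.001
grip_force: 0.0
```

```bash
python3 tilt.py
```

```text
n 2731 tilt along diag deg -0.02 across -0.05 z foot 0.046 z centre 0.0459
22.05 [0.6043 0.0158 0.0328] [ 0.3  0.  -0.4]
```

Emit:
carry_out(dr=[[0, 0, 0], [0, 0, 0], [0, 0, 0], [0, 0, 0], [0, 0, 0], [0, 0, 0], [0, 0, 0], [0, 0, 0], [0, 0, 0], [0, 0, 0]], travel=[[0, 0, 3], [0, 0, 3], [0, 0, 2], [0, 0, 1], [0, 0, 1], [0, 0, 1], [0, 0, 0.5], [0, 0, 0], [0, 0, 0], [0, 0, 0]], jaw=[-1, -1, -1, -1, -1, -1, -1, -1, -1, -1])

```text
time_s: 23.05
ee_pos: [0.6035, 0.0158, 0.0227]
tool_rot: [[0.892, 0.452, -0.001], [0.452, -0.892, -0.0], [-0.001, -0.0, -1.0]]
ft_force: [-9.4, 0.7, 15.8]
width: -0.001
grip_force: 8.0
```

```bash
python3 tilt.py
```

```text
n 2671 tilt along diag deg 0.1 across -0.08 z foot 0.0458 z centre 0.046
23.1 [0.6035 0.0158 0.0227] [-8.7  0.4 16.3]
```

It holds at 16 N with no tilt. I'll relieve the side load and press firmly for a moment.

Emit:
carry_out(dr=[[0, 0, 0], [0, 0, 0], [0, 0, 0], [0, 0, 0], [0, 0, 0], [0, 0, 0], [0, 0, 0], [0, 0, 0], [0, 0, 0], [0, 0, 0]], travel=[[-0.7, 0, 0.5], [-0.7, 0, 0.5], [0, 0, 0.5], [0, 0, 0], [0, 0, 0], [0, 0, 0], [0, 0, 0], [0, 0, 0], [0, 0, 0], [0, 0, 0]], jaw=[-1, -1, -1, -1, -1, -1, -1, -1, -1, -1])

```text
time_s: 24.1
ee_pos: [0.6035, 0.0157, 0.0225]
tool_rot: [[0.892, 0.452, 0.001], [0.452, -0.892, 0.001], [0.001, 0.0, -1.0]]
ft_force: [-9.0, 1.9, 21.3]
width: 0.003
grip_force: 10.6
```

```bash
python3 tilt.py
```

```text
n 2685 tilt along diag deg 0.06 across -0.11 z foot 0.0459 z centre 0.0461
24.15 [0.6035 0.0158 0.0226] [-9.1  1.7 21. ]
```

Emit:
carry_out(dr=[[0, 0, 0], [0, 0, 0], [0, 0, 0], [0, 0, 0], [0, 0, 0], [0, 0, 0], [0, 0, 0], [0, 0, 0], [0, 0, 0], [0, 0, 0]], travel=[[0, 0, 0], [0, 0, 0], [0, 0, 0], [0, 0, 0], [0, 0, -2], [0, 0, -3], [0, 0, -5], [0, 0, -20], [0, 0, -40], [0, 0, -40]], jaw=[-1, -1, -1, -1, -1, -1, -1, -1, -1, -1])

```text
time_s: 25.15
ee_pos: [0.6014, 0.0151, 0.1291]
tool_rot: [[0.892, 0.452, -0.003], [0.452, -0.892, 0.0], [-0.003, -0.002, -1.0]]
ft_force: [0.7, -0.2, 0.9]
width: -0.0
grip_force: 0.0
```

Emit:
carry_out(dr=[[0, 0, 0], [0, 0, 0], [0, 0, 0], [0, 0, 0], [0, 0, 0], [0, 0, 0], [0, 0, 0], [0, 0, 0], [0, 0, 0], [0, 0, 0]], travel=[[0, 0, -30], [-10, 0, -40], [-20, 0, -30], [-20, 0, -10], [-20, 0, 0], [-20, 0, 0], [0, 0, 0], [0, 0, 0], [0, 0, 0], [0, 0, 0]], jaw=[-1, -1, -1, -1, -1, -1, -1, -1, -1, -1])

```text
time_s: 26.15
ee_pos: [0.5228, -0.0252, 0.239]
tool_rot: [[0.892, 0.452, -0.0], [0.452, -0.892, 0.0], [-0.0, -0.0, -1.0]]
ft_force: [0.2, -0.2, -0.5]
width: 0.003
grip_force: 0.0
```

```bash
python3 tilt.py; python3 look.py w7; python3 - <<'E'
from h import *
z=np.load('w7.npz'); im=z['im'];c=(z['K'],z['R'],z['t'])
m=cv2.inRange(cv2.cvtColor(im,cv2.COLOR_BGR2HSV),(10,60,120),(25,180,255))
E
```

```text
n 2832 tilt along diag deg -0.03 across -0.08 z foot 0.046 z centre 0.0459
26.2 [ 0.5227 -0.0252  0.2389] [ 0.9  0.3 -0.4]
26.25 [ 0.52266438 -0.02522842  0.23893513] [[ 8.91867219e-01  4.52297112e-01 -4.30442646e-04]
 [ 4.52297209e-01 -8.91867261e-01  1.56804971e-04]
 [-3.12975268e-04 -3.34537221e-04 -9.99999895e-01]] [ 0.08465736 -0.21057919 -0.31661345]
cam [0.58874687 0.0079621  0.40445003] [-0.2597916  -0.13175211 -0.95663457]
```

View pics/w7.png

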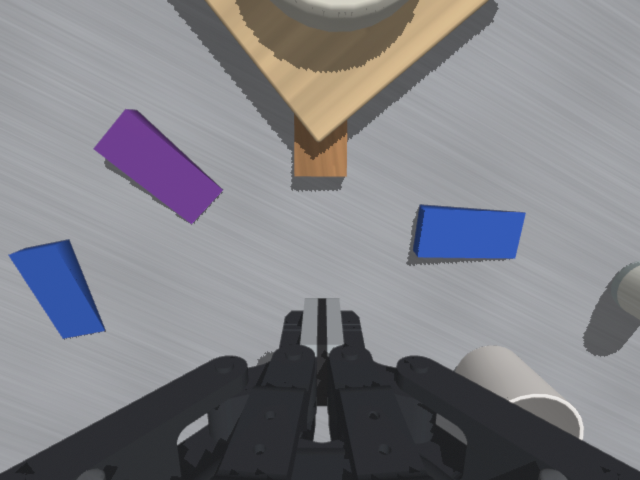

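The wedge sits under the corner, with its thick edge from (295,177) to (346,177) and the board tip at (318,141). Next is a check for board shift, then hand in.

```bash
python3 - <<'E'
from h import *
z=np.load('w7.npz'); c=(z['K'],z['R'],z['t'])
t=plane(c,(318,142),.046)[0]; w=plane(c,(320.5,177),.024)[0]; f=np.array([.6127,.019])
print('tip',t,'before .5744 .0032; thick end',w,'to foot centre',np.linalg.norm(w[:2]-f))
if np.linalg.norm(t[:2]-[.5744,.0032])<.006: print(robot.finish_job())
E
```

```text
tip [0.57385179 0.00390869 0.046     ] before .5744 .0032; thick end [ 0.54511956 -0.0130172   0.024     ] to foot centre 0.07478112604103346
the job is handed in; nothing more can be done
None
```

The job is handed in at about 26 s: the corner rocked about 6° on the first press, the wooden wedge is pushed snug under the short foot, and a second press at 21 N showed no rocking. The board shifted by less than 1 mm, within the measurement error, and the arm finished clear of everything.

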